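# Third hand for the lino cutter: block home in the bench hook, magnifier held over it

### The arm

A 6-joint arm with a two-finger parallel gripper is mounted at the origin on the work surface. World frame = base frame: x ahead of the robot, y to its left, z up, the work surface at z = 0. Lengths are in m, angles in rad, forces in N, time in s.
With the tool pointing down it reaches from about 0.35 to 0.8 m from the base axis. Payload 7.3 kg.
Tool frame: the origin (TCP) lies on the centre line of the jaws, within the pads' length; the fingertips stand 14 mm ahead of it and the grasp point (between the pads) lies 5 mm behind it; z points along the fingers, y is the line along which they close (so a half turn about z gives the same grasp; the last joint's range is limited). The gripper opens to 85 mm and grips with 20 to 120 N. Pads are 22 mm wide; open, the fingers measure 114 mm over their backs; the gripper's body (76 mm by 85 mm) begins 54 mm behind the grasp point. The pads swing forward as they close: fully open they stand 13 mm farther back than shut.
Start: joints at [-1.363, 0.342, 1.524, -0, 1.275, -0.146], TCP at [0.182, -0.492, 0.245] pointing down, gripper open.
Joint ranges: [-2.53, 2.53], [-0.77, 2.02], [0.04, 2.7], [-1, 4.14], [0.28, 2.66], [-3.11, 3.11]. Speed limits (rad/s): [2.57, 2.57, 3.14, 3.14, 3.14, 3.14].

### API

Orientations are given as a unit quaternion [w, x, y, z].
In Python, from bench import r gives the robot as it stands. The module is installed in compiled form; this text tells all that it offers.
- The arm moves only by the tool drive_tool, never from a script. Its argument "plan" is a list of rows, each a list of 5 numbers: the opening, from -1 (shut) to 1 (fully open), then the shift along the world's x, y, z scaled (see below), then the turn about the world's z scaled (see below). In form: [[fingers, dx, dy, dz, roll], ...]. A call has 1 to 5 rows; each row shifts and turns the commanded pose from where the row before left it; what a row does not reach is not made up. The controller multiplies each number of a shift by 2 cm and each number of a turn by 180 degrees. A row lasts 1/12 s, in which the tool goes at most 41.7 mm and 7.16 degrees, less where a joint would pass 70% of its speed; a pose out of reach is approached as far as the arm can. A call with a number of a shift or a turn outside -1 to 1 is refused whole. A call with a gripper value outside its range is refused whole. The fingers move at their own pace and stop on an object; "grip_force" is the grip in N (left out, the last holds). Time passes only in rows, so rows that do not move let the fingers close. It gives the time, the measured TCP pose, the force, the opening and the grip force at its end, in the units of the state.
- r.get_obs(): the state, without advancing time (a new reading comes with each control period).
- r.grab_frame(name): name is "scene" or "top" or "wrist"; returns a dict with "pixels" (420x560x3 uint8, red, green, blue), "fov_y" (degrees; the focal length in pixels is half the picture's height over the tangent of half this angle, whatever the lens; pixels are square), "cx", "cy" (the principal point, pixels), "T" (4x4, takes a point from camera to world coordinates). Camera axes: x right, y up, looking along -z (the intrinsics and any distortion apply to the point x, -y, -z); pixel columns grow to the right and rows downward; lengths in m; the calibration is good to about 2 mm. A picture is of the moment at which its call begins. There is no depth.
- r.finish_job(): hands the job in; it is judged then, once.
The state is a dict: "t": time; "joint_pos": joint angles; "joint_velocities": joint speeds; "tau": joint torques, N m; "ee_pos": TCP position; "tcp_rot": TCP orientation; "force": force on the tool from outside, world axes, zero at the start; "wrist_torque": the same for the moment, N m; "opening": finger opening in m; "grasp_force": force on a finger pad.
Only numpy, scipy, OpenCV 4.12 (cv2) and the standard library are available. Lean on these libraries where they do the work, as an engineer would, in place of code of your own. Each camera call takes 0.05 s, during which the arm holds its last target. There are 200 camera calls.

### The job

Get the lino block ready for close cutting: push it square and flush into the corner of the bench hook, hard against both fences. Then pick up the magnifier by its handle and, without it touching the block, hold it level and still in the air with the lens centred over the block, about 80 mm above its face, so that the cutter can work beneath it. Finish while still holding it there, with the block still home in the corner and the other things on the table left where they are.

Things in the scene. Friction and masses are not known exactly. Their poses are not given: they have to be found in the camera images.
- hook: printmaker's bench hook, fixed: plywood board 240 (x) by 260 (y) mm, 10 mm thick, hooked over the far table edge; open on its +x and +y sides. Two wooden fences 20 mm wide, tops 26 mm above the table: one along its whole robot-side (-x) edge, one along its -y edge, ending 170 mm from the robot-side edge. Origin: centre of the board's underside, at table level; axes parallel to the world's
- hook_corner (a point): inner corner of the two fences, on the board's upper face (10 mm above the table): the long fence's inner face is the plane through it facing +x, the side fence's inner face is the plane through it facing +y. A block pushed in askew can catch with one corner on a fence; a push at the end that stands off turns it square
- block: grey-brown lino on plywood, 100 (its x) by 130 (its y) by 18 mm, a pale leaf carved in its top; 0.13 to 0.27 kg, loose on the board, 18 to 60 mm from home each way, turned up to 0.25 rad. Origin: centre of underside, z up. Home, its 130 mm side is against the robot-side fence, its 100 mm side against the other, its origin 50 mm (+x) and 65 mm (+y) from hook_corner. Slides at 1 to 3 N
- book: closed grey sketchbook lying flat, fixed, 240 by 170 mm, 14 mm thick; the magnifier lies on it. It may be to the left or to the right of the bench hook. Origin: centre of its underside, 240 mm along its x
- mag: hand magnifier lying flat on the sketchbook: lens in a steel rim, 95 mm across, 14 mm thick; straight black handle 20 mm wide, 16 mm thick, parallel sides, 60 to 165 mm behind the lens centre; a narrow steel neck between. 0.13 to 0.2 kg, balances about 60 mm behind the lens centre. Origin: underside, below the lens centre; x from handle to lens, z up; the whole underside is flat
- mag_lens (a point): centre of the lens, 7 mm above the magnifier's underside; axes as mag
- mag_grip (a point): point in the middle of the handle's thickness, 85 mm behind the lens centre, 8 mm above the underside: a good place to grip across the handle
- gouge: bystander: small lino gouge, wooden palm handle and steel shank, 120 mm long, 22 mm high, lying on the table on the robot's side of the bench hook. Origin: on the table below the joint of handle and shank
- eraser: bystander: white eraser 36 by 20 by 12 mm on a far corner of the sketchbook. Origin: centre of underside
- inkjar: bystander: squat closed ink jar, 60 mm diameter, 55 mm high, near the far table edge. Origin: centre of underside
- offcut: bystander: flat lino offcut 70 by 60 by 4.5 mm near the far table edge. Origin: centre of underside
- tumbler: bystander: empty drinking glass, 68 mm diameter, 110 mm high, at the right of the table. Origin: centre of underside
- brayer: bystander: ink roller with wooden handle, 180 mm long, about 50 mm high, to the right of the table. Origin: table level below the roller
- baren: bystander: round wooden rubbing disc with a knob, 100 mm diameter, 40 mm high, to the left of the table. Origin: centre of underside
- tray: shallow wooden tray 220 by 150 by 32 mm with palm gouges in it, fixed, on the other side of the bench hook from the sketchbook. Origin: centre of underside
Things that resemble listed ones, but are neither listed nor needed, are in the scene too. There is more than one size of the mag; the job needs the largest.

How it is judged:
On the way, in this order (a step that is already met when the one before it is completed fails the run):
1. the block is home: flat on the board, within 3 mm of both fences and square to them (x of block in the frame of hook_corner below 0.053 m and y of block in the frame of hook_corner below 0.068 m and angle between the x axis of block and the x axis of hook, either way round below 0.03 rad and angle between block's own z axis and vertical below 0.04 rad), for 0.3 s.
2. the magnifier is lifted clear of the sketchbook in the fingers (height (world z) of mag_lens above 0.045 m and contact force between mag and book below 0.05 N and contact force between the fingers and mag above 1 N), for 0.1 s.
At the end, for the whole second after the job is handed in: Magnifier held by its handle in the fingers alone, level within 7 degrees and still, lens centre within 20 mm of the block's centre seen from above and 55 to 105 mm above its face; block within 3 mm of both fences, square within 0.03 rad, flat (all of step 1 and horizontal distance between mag_lens and block below 0.02 m and z of mag_lens in the frame of block between 0.073 and 0.123 m and angle between mag's own z axis and vertical below 0.12 rad and linear speed of mag below 0.02 m/s and angular speed of mag below 0.15 rad/s and contact force between the fingers and mag above 1 N and x of the grasp point in the frame of mag between -0.18 and -0.045 m and contact force between mag and block below 0.05 N and contact force between mag and hook below 0.05 N); the arm keeps its last pose, push and grip.
It fails at once if the magnifier tipped more than 17 degrees (angle between mag's own z axis and vertical above 0.3 rad).
It fails at once if the magnifier knocked or rested on the block (contact force between mag and block above 0.5 N).
It fails at once if a bystander moved more than 15 mm (distance of any of gouge, eraser, inkjar, offcut, tumbler, brayer, baren from where it was at the start of the episode above 0.015 m).
It also fails if it takes over 72 s, if anything falls off the work surface, if the arm or the gripper's body presses on something with over 40 N, if the wrist force passes 120 N, or if a joint passes its speed limit or range.

## Working session

There is one attempt and no reset: what is moved stays moved. The work goes in short steps, Python scripts to look and compute and a tool call to move; the robot and the scene stay as the last step left them, time stands still between calls to the robot, and variables do not carry over. Pictures are saved under pics/ and viewed, at most 12 in all, crops included, and the job is handed in when it is done.

Besides the shell and the picture viewer there is one more tool, called after "Request:" as name(argument=value, ...) on one line, values as JSON. drive_tool: Moves the arm, as the interface text tells. Shifts and turns lie within -1 to 1; 1 stands for 2 cm of shift or 180 degrees of turn. Its arguments: {"type":"object","properties":{"plan":{"type":"array","items":{"type":"array","items":{"type":"number"}}},"grip_force":{"type":"number"}},"required":["plan"]}

```bash
mkdir -p pics
cat > h.py <<'E'
import numpy as np, cv2
from bench import r
def grab(n,f):
    d=r.grab_frame(n); cv2.imwrite(f'pics/{f}.png',cv2.cvtColor(d['pixels'],cv2.COLOR_RGB2BGR))
    np.savez(f'pics/{f}.npz',**{k:v for k,v in d.items() if not isinstance(v,str)}); return d
def load(f): return dict(np.load(f'pics/{f}.npz',allow_pickle=True))
def w(d,u,v,z):
    f=210/np.tan(np.radians(float(d['fov_y']))/2);T=d['T']
    q=T[:3,:3]@np.array([(u-d['cx'])/f,-(v-d['cy'])/f,-1]);p=T[:3,3]
    return p+q*(z-p[2])/q[2]
E
python3 - <<'E'
from h import *
for n in ['top','scene']:
    d=grab(n,n); print({k:(v if k!='pixels' else v.shape) for k,v in d.items()})
print(r.get_obs())
E
```

```text
{'pixels': (420, 560, 3), 'fov_y': 48.58722629335052, 'cx': 276.8701994415304, 'cy': 200.75694677602067, 'T': array([[-0.02248935,  0.98158988, -0.18967217,  0.0857697 ],
       [-0.99968067, -0.02426627, -0.0070509 ,  0.01033442],
       [-0.01152373,  0.18945303,  0.98182216,  1.87975067],
       [ 0.        ,  0.        ,  0.        ,  1.        ]])}
{'pixels': (420, 560, 3), 'fov_y': 48.860407705926235, 'cx': 278.47632135983474, 'cy': 207.18640396771013, 'T': array([[ 0.00976541, -0.78706332,  0.61679492,  1.30222813],
       [ 0.99993948,  0.00456028, -0.01001238, -0.0106066 ],
       [ 0.00506761,  0.61685536,  0.78706022,  1.14675272],
       [ 0.        ,  0.        ,  0.        ,  1.        ]])}
{'t': 0.1, 'joint_pos': array([-1.36303854e+00,  3.42634545e-01,  1.52492728e+00,  3.46678141e-05,
        1.27537880e+00, -1.46022229e-01]), 'joint_velocities': array([-4.84519031e-04, -1.28937180e-03, -1.24803071e-03, -5.91641526e-04,
       -7.99906078e-04, -4.80884206e-05]), 'tau': array([ 1.13396629e-03, -4.34446621e+01, -2.46490306e+01, -2.41955995e-04,
        4.62115451e-03,  5.16694143e-06]), 'ee_pos': array([ 0.18183411, -0.49214986,  0.24470302]), 'tcp_rot': array([-6.74176330e-04,  9.84396381e-01,  1.75963948e-01, -4.22942791e-06]), 'force': array([ 0.23606032,  0.31499775, -0.03302407]), 'wrist_torque': array([-0.00353125, -0.01252866,  0.00021073]), 'grasp_force': 0.0, 'opening': 0.08538998204272731}
```

View pics/top.png

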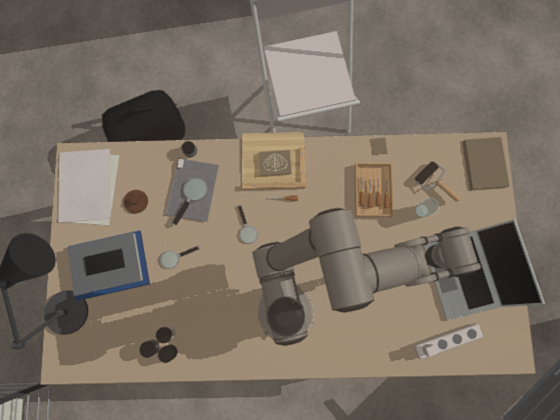

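View pics/scene.png

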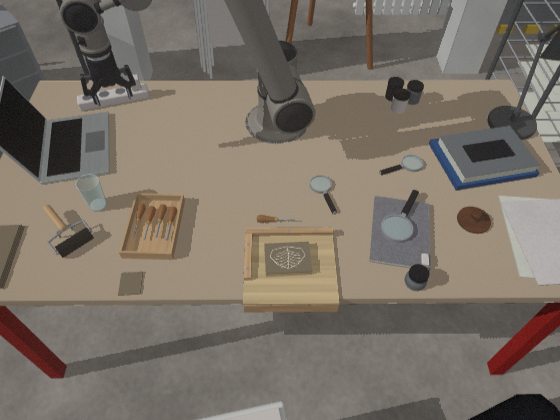

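The top view shows three magnifiers: one at (195,188) on the grey sketchbook, the largest, and smaller decoys at (248,233) and (170,259). The blue book at (108,265) is a decoy for the sketchbook, which is at (192,190). The block is at (275,162) on the hook, with the side fence at (300,165). In the scene view the big magnifier is at (398,228) and the block at (289,258).

Run:
```python
from h import *
t=load('top');s=load('scene')
for nm,a,z in [('block',(275,162),.028),('hook nearright',(305,188),.026),('lens',(195,188),.021),('handle end',(178,222),.022),('d1',(248,233),.007),('d2',(170,259),.007),('gouge',(285,199),.01),('eraser',(181,163),.02),('jar',(189,149),.055)]: print(nm,w(t,*a,z).round(3))
for nm,a,z in [('block',(289,258),.028),('lens',(398,228),.021),('handle end',(415,192),.022)]: print('s',nm,w(s,*a,z).round(3))
a=cv2.resize(t['pixels'][130:230,150:320],None,fx=4.4,fy=4.4,interpolation=cv2.INTER_CUBIC)
cv2.imwrite('pics/c1.png',a[:,:,::-1])
```

```text
block [0.606 0.028 0.028]
hook nearright [ 0.494 -0.092  0.026]
lens [0.506 0.358 0.021]
handle end [0.367 0.425 0.022]
d1 [0.318 0.144 0.007]
d2 [0.22  0.458 0.007]
gouge [ 0.453 -0.01   0.01 ]
eraser [0.614 0.418 0.02 ]
jar [0.663 0.378 0.055]
s block [0.608 0.032 0.028]
s lens [0.501 0.361 0.021]
s handle end [0.362 0.438 0.022]
```

View pics/c1.png

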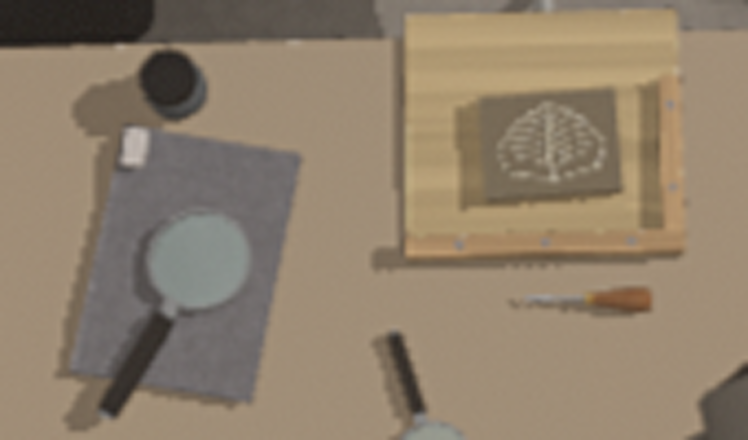

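The crop confirms it: the large lens at crop (200,260), with its black handle running down to (108,412), lies on the grey sketchbook. That's the one to use. The block is askew, short of both fences. I'll move over the hook and look closer.

Request:
drive_tool(plan=[[0.3,0.84,0.98,0.1,-0.0045],[0.3,0.84,0.98,0.1,-0.0045],[0.3,0.84,0.98,0.1,-0.0045],[0.3,0.84,0.98,0.1,-0.0045],[0.3,0.84,0.98,0.1,-0.0045]])

```text
t: 0.52
ee_pos: [0.2664, -0.3933, 0.2551]
tcp_rot: [-0.0, 0.99, 0.141, -0.0]
force: [0.1, -0.7, -0.1]
opening: 0.0555
grasp_force: 0.0
```

Request:
drive_tool(plan=[[0.3,0.84,0.98,0.1,-0.0045],[0.3,0.84,0.98,0.1,-0.0045],[0.3,0.84,0.98,0.1,-0.0045],[0.3,0.84,0.98,0.1,-0.0045],[0.3,0.84,0.98,0.1,-0.0045]])

```text
t: 0.93
ee_pos: [0.3504, -0.2953, 0.2652]
tcp_rot: [-0.0, 0.994, 0.106, -0.0]
force: [0.5, 0.2, 0.9]
opening: 0.0554
grasp_force: 0.0
```

Request:
drive_tool(plan=[[0.3,0.84,0.98,0.1,-0.0045],[0.3,0.84,0.98,0.1,-0.0045],[0.3,0.84,0.98,0.1,-0.0045],[0.3,0.84,0.98,0.1,-0.0045],[0.3,0.84,0.98,0.1,-0.0045]])

```text
t: 1.35
ee_pos: [0.4344, -0.1973, 0.2751]
tcp_rot: [-0.0, 0.998, 0.07, -0.0]
force: [0.7, -0.3, 1.0]
opening: 0.0555
grasp_force: 0.0
```

Request:
drive_tool(plan=[[0.3,0.84,0.98,0.1,-0.0045],[0.3,0.84,0.98,0.1,-0.0045],[0.3,0.84,0.98,0.1,-0.0045],[0.3,0.84,0.98,0.1,-0.0045],[0.3,0.84,0.98,0.1,-0.0045]])

```text
t: 1.77
ee_pos: [0.5184, -0.0993, 0.285]
tcp_rot: [-0.0, 0.999, 0.035, -0.0]
force: [-0.3, -0.4, 0.9]
opening: 0.0554
grasp_force: 0.0
```

Request:
drive_tool(plan=[[0.3,0.84,0.98,0.1,-0.0045],[0.3,0.84,0.98,0.1,-0.0045],[0.3,0.84,0.98,0.1,-0.0045],[0.3,0.84,0.98,0.1,-0.0045],[0.3,0,0,0,0]])

```text
t: 2.18
ee_pos: [0.587, -0.0188, 0.2927]
tcp_rot: [-0.001, 1.0, 0.009, 0.0]
force: [-1.4, -0.6, 0.1]
opening: 0.0553
grasp_force: 0.0
```

Run:
```python
from h import *
d=grab('wrist','w1'); o=r.get_obs()
print(d['fov_y'],d['T'].round(3)); print({k:np.round(o[k],3) for k in o})
```

```text
70.73099169085492 [[ 0.015  0.96   0.28   0.657]
 [-1.     0.015  0.003 -0.018]
 [-0.001 -0.28   0.96   0.421]
 [ 0.     0.     0.     1.   ]]
{'t': np.float64(2.233), 'joint_pos': array([-0.166,  0.428,  1.262,  0.   ,  1.452,  1.388]), 'joint_velocities': array([-0.043, -0.025,  0.043, -0.019, -0.   , -0.028]), 'tau': array([ 1.3310e+00, -4.9122e+01, -2.7060e+01,  2.5800e-01, -3.0000e-02,
        3.2400e-01]), 'ee_pos': array([ 0.586, -0.02 ,  0.292]), 'tcp_rot': array([-0.   ,  1.   ,  0.009, -0.001]), 'force': array([-0.846, -0.658, -0.09 ]), 'wrist_torque': array([0.018, 0.1  , 0.005]), 'grasp_force': np.float64(0.0), 'opening': np.float64(0.056)}
```

View pics/w1.png

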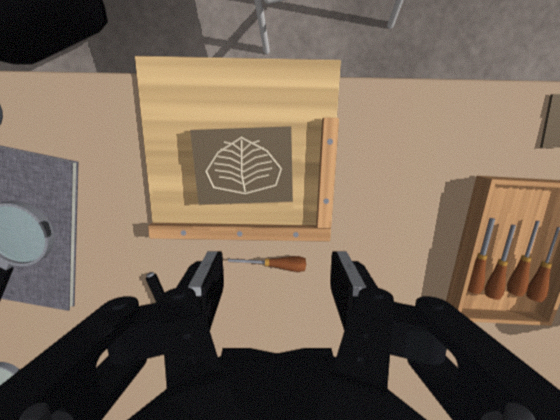

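The close view shows the block from (191,128) to (293,204). The long fence is at row ~228 and the side fence at column ~327, with their inner corner near (319,226). The gouge is at (265,264).

Run:
```python
from h import *
d=load('w1'); print([k for k in d if k!='pixels'])
hsv=cv2.cvtColor(d['pixels'],cv2.COLOR_RGB2HSV)
print(hsv[140,200],hsv[190,210],hsv[160,160],hsv[227,250],hsv[150,328])
m=cv2.inRange(hsv,(0,0,40),(40,110,125)); m[:110]=0;m[215:]=0;m[:,:165]=0;m[:,312:]=0
m=cv2.morphologyEx(m,cv2.MORPH_CLOSE,np.ones((9,9)));m=cv2.morphologyEx(m,cv2.MORPH_OPEN,np.ones((9,9)))
c=max(cv2.findContours(m,0,2)[0],key=cv2.contourArea);R=cv2.minAreaRect(c);print(R)
P=np.array([w(d,*q,.028)[:2] for q in cv2.boxPoints(R)]);print(P.round(4),P.mean(0).round(4))
print(np.linalg.norm(np.diff(P,axis=0),axis=1))
print('corner',w(d,319,226,.026).round(4),'fence outer',w(d,331,241,.026).round(4),'leftend',w(d,150,226,.026).round(4),w(d,323,118,.026).round(4))
a=cv2.resize(d['pixels'][110:250,130:350],None,fx=3.6,fy=3.6,interpolation=cv2.INTER_CUBIC)
cv2.drawContours(a,[((cv2.boxPoints(R)-[130,110]+.5)*3.6).astype(int)],-1,(255,0,0),1)
cv2.imwrite('pics/c2.png',a[:,:,::-1])
```

```text
['fov_y', 'cx', 'cy', 'T']
[ 13  65 110] [ 19  68 113] [ 17 100 199] [ 15 125 147] [ 14 115 187]
((235.31114196777344, 165.52374267578125), (74.54190826416016, 111.96793365478516), 88.02507019042969)
[[ 0.6474  0.1088]
 [ 0.6544 -0.0347]
 [ 0.5561 -0.041 ]
 [ 0.5482  0.113 ]] [0.6015 0.0365]
[0.14365958 0.09843607 0.1541538 ]
corner [ 0.5195 -0.0796  0.026 ] fence outer [ 0.497 -0.098  0.026] leftend [0.5158 0.1594 0.026 ] [ 0.6652 -0.0766  0.026 ]
```

View pics/c2.png

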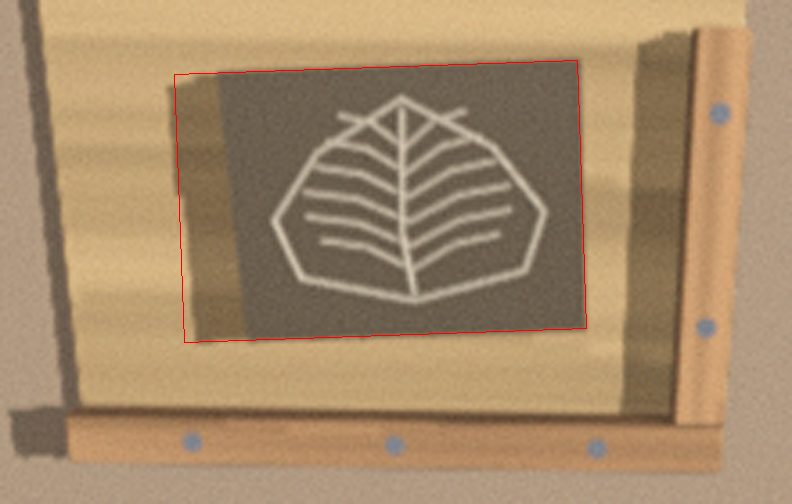

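The outline took in the block's shadow on the left. The true block corners in the crop are (218,74), (578,60), (586,328) and (248,340), and the inner corner at fence-top height is (676,424).

Run:
```python
from h import *
d=load('w1')
g=lambda u,v,z:w(d,u/3.6+129.6,v/3.6+109.6,z)
P=np.array([g(*q,.028)[:2] for q in [(218,74),(578,60),(586,328),(248,340)]]);print(P.round(4),P.mean(0).round(4))
print(np.linalg.norm(np.diff(P,axis=0),axis=1).round(4), [np.arctan2(*(P[i]-P[j])).round(3) for i,j in((0,1),(3,2))],[np.arctan2(*(P[i]-P[j])[::-1]).round(3) for i,j in((0,3),(1,2))])
print('inner',g(676,424,.026).round(4),g(695,30,.026).round(4),g(68,418,.026).round(4),'outer',g(722,470,.026).round(4))
```

```text
[[ 0.6477  0.0933]
 [ 0.6545 -0.0349]
 [ 0.5563 -0.0407]
 [ 0.5496  0.0884]] [0.602  0.0265]
[0.1284 0.0983 0.1293] [np.float64(-0.053), np.float64(-0.052)] [np.float64(0.05), np.float64(0.059)]
inner [ 0.5174 -0.0774  0.026 ] [ 0.6653 -0.0761  0.026 ] [0.5162 0.1615 0.026 ] outer [ 0.4983 -0.0967  0.026 ]
```

Request:
drive_tool(plan=[[0.3,1,0.48,-0.8,-0.005],[0.3,1,0.48,-0.8,0],[0.3,1,0.48,-0.8,0],[0.3,1,0.48,-0.8,0],[0.3,1,0.48,-0.8,0]])

```text
t: 2.65
ee_pos: [0.6853, 0.0252, 0.2122]
tcp_rot: [0.0, 1.0, -0.001, -0.001]
force: [0.6, -0.2, 0.5]
opening: 0.0557
grasp_force: 0.0
```

Request:
drive_tool(plan=[[0.3,0.4,0,-1,0],[0.3,0,0,-1,0],[0.3,0,0,-1,0],[0.3,0,0,-1,0],[0.3,0,0,-1,0]])

```text
t: 3.07
ee_pos: [0.6923, 0.0247, 0.1119]
tcp_rot: [0.0, 1.0, -0.001, -0.001]
force: [-0.6, 0.4, -0.0]
opening: 0.0554
grasp_force: 0.0
```

Request:
drive_tool(plan=[[0.3,0,0,-1,0],[0.3,0,0,-1,0],[0.3,0,0,-1,0],[0.3,0,0,-1,0],[0.3,0,0,-0.2,0]])

```text
t: 3.48
ee_pos: [0.6901, 0.0249, 0.0251]
tcp_rot: [-0.0, 1.0, -0.001, -0.004]
force: [-0.6, -0.2, 0.1]
opening: 0.0553
grasp_force: 0.0
```

Request:
drive_tool(plan=[[0.3,-0.5,0,0.05,0],[0.3,-0.5,0,0,0],[0.3,-0.5,0,0,0],[0.3,-0.5,0,0,0],[0.3,-0.4,0,0,0]])

```text
t: 3.9
ee_pos: [0.6447, 0.0251, 0.0313]
tcp_rot: [0.0, 1.0, -0.001, 0.0]
force: [1.0, -0.3, -0.7]
opening: 0.0555
grasp_force: 0.4
```

Request:
drive_tool(plan=[[0.3,-0.1,0,0,0],[0.3,-0.1,0,0,0],[0.3,-0.1,0,0,0],[0.3,-0.1,0,0,0],[0.3,-0.1,0,0,0]])

```text
t: 4.32
ee_pos: [0.6364, 0.0256, 0.0312]
tcp_rot: [0.0, 1.0, -0.001, 0.002]
force: [2.6, -0.1, 3.9]
opening: 0.055
grasp_force: 1.6
```

Request:
drive_tool(plan=[[0.3,-0.1,0,0,0],[0.3,-0.1,0,0,0],[0.3,-0.1,0,0,0],[0.3,-0.1,0,0,0],[0.3,0,0,0,0]])

```text
t: 4.73
ee_pos: [0.6289, 0.0261, 0.0308]
tcp_rot: [0.0, 1.0, -0.001, 0.002]
force: [9.0, 0.5, 0.0]
opening: 0.0554
grasp_force: 4.4
```

Run:
```python
from h import *
d=grab('wrist','w2')
```

```text
(no output)
```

View pics/w2.png

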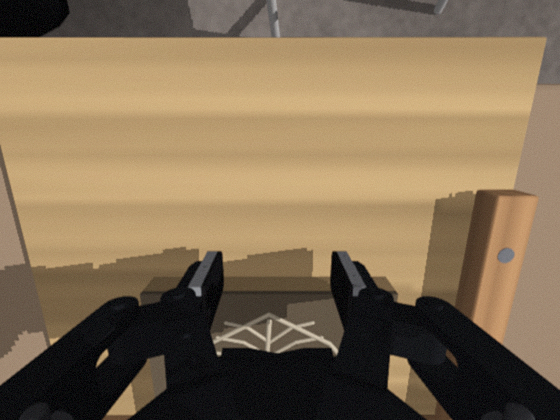

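The view shows the fingers flat on the block's far edge (row ~287). The 9 N push at x = 0.629 means the block is against the long fence. Next I'll lift, turn 90° and push along -y.

Request:
drive_tool(plan=[[0.3,0.6,0,0,0],[0.3,0,0,1,0],[0.3,0,0,1,0],[0.3,0,0,1,0],[0.3,0,0,1,0]])

```text
t: 5.2
ee_pos: [0.6374, 0.0261, 0.1098]
tcp_rot: [-0.0, 1.0, -0.001, -0.002]
force: [0.5, -0.4, 0.3]
opening: 0.0555
grasp_force: 0.0
```

Request:
drive_tool(plan=[[0.3,-0.26,0.4,0,0.0385],[0.3,-0.26,0.4,0,0.0385],[0.3,-0.26,0.4,0,0.0385],[0.3,-0.26,0.4,0,0.0385],[0.3,-0.26,0.4,0,0.0385]])

```text
t: 5.62
ee_pos: [0.6112, 0.0663, 0.1092]
tcp_rot: [-0.001, 0.954, 0.3, -0.002]
force: [-0.0, -1.2, 0.8]
opening: 0.0552
grasp_force: 0.0
```

Request:
drive_tool(plan=[[0.3,-0.26,0.4,0,0.0385],[0.3,-0.26,0.4,0,0.0385],[0.3,-0.26,0.4,0,0.0385],[0.3,-0.26,0.4,0,0.0385],[0.3,-0.26,0.4,0,0.0385]])

```text
t: 6.03
ee_pos: [0.5852, 0.1062, 0.1092]
tcp_rot: [-0.001, 0.821, 0.571, -0.002]
force: [0.6, -1.3, -0.7]
opening: 0.0554
grasp_force: 0.0
```

Request:
drive_tool(plan=[[0.3,-0.26,0.4,0,0.0385],[0.3,-0.26,0.4,0,0.0385],[0.3,-0.26,0.4,0,0.0385],[0.3,0,0,0,0]])

```text
t: 6.37
ee_pos: [0.5691, 0.1311, 0.1093]
tcp_rot: [-0.002, 0.705, 0.709, -0.002]
force: [0.0, -0.2, -0.5]
opening: 0.0553
grasp_force: 0.0
```

Request:
drive_tool(plan=[[0.3,0,0,-1,0],[0.3,0,0,-1,0],[0.3,0,0,-1,0],[0.3,0,0,-1,0],[0.3,0,0,0,0]])

```text
t: 6.78
ee_pos: [0.5682, 0.1291, 0.026]
tcp_rot: [-0.003, 0.708, 0.706, -0.004]
force: [-0.6, 1.1, -0.5]
opening: 0.0555
grasp_force: 0.0
```

Request:
drive_tool(plan=[[0.3,0,-0.5,0.1,0],[0.3,0,-0.5,0.1,0],[0.3,0,-0.5,0,0],[0.3,0,-0.5,0,0],[0.3,0,-0.4,0,0]])

```text
t: 7.2
ee_pos: [0.5724, 0.0807, 0.0358]
tcp_rot: [0.001, 0.708, 0.707, 0.001]
force: [-0.6, 4.2, 4.6]
opening: 0.0557
grasp_force: 3.3
```

Request:
drive_tool(plan=[[0.3,0,-0.2,0,0],[0.3,0,-0.1,0,0],[0.3,0,-0.1,0,0],[0.3,0,-0.1,0,0],[0.3,0,-0.1,0,0]])

```text
t: 7.62
ee_pos: [0.5724, 0.0701, 0.0358]
tcp_rot: [0.001, 0.707, 0.707, 0.001]
force: [-0.1, 5.7, 6.4]
opening: 0.0559
grasp_force: 4.5
```

Request:
drive_tool(plan=[[0.3,0,-0.1,0,0],[0.3,0,-0.1,0,0],[0.3,0,-0.1,0,0],[0.3,0,0,0,0]])

```text
t: 7.95
ee_pos: [0.5724, 0.0639, 0.0357]
tcp_rot: [0.001, 0.707, 0.707, 0.001]
force: [0.2, 4.9, 7.2]
opening: 0.0558
grasp_force: 3.9
```

The tool rode up to z ≈ 0.036, so it is pressing near the block's top edge. I'll back off, go lower and repeat the push.

Request:
drive_tool(plan=[[0.3,0,0.6,0,0],[0.3,0,0.6,0,0],[0.3,0,0,-0.2,0],[0.3,0,0,-0.2,0],[0.3,0,0,0,0]])

```text
t: 8.37
ee_pos: [0.5707, 0.088, 0.0251]
tcp_rot: [-0.001, 0.707, 0.708, -0.001]
force: [0.3, -0.4, 0.6]
opening: 0.0552
grasp_force: 0.0
```

Run:
```python
from h import *
d=grab('wrist','w3');print(r.get_obs()['ee_pos'],r.get_obs()['force'])
```

```text
[0.57085125 0.08776508 0.0253911 ] [ 0.84351918  0.05106327 -0.25431811]
```

View pics/w3.png

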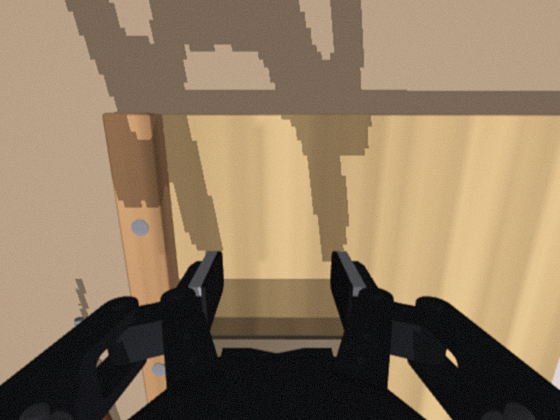

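The fingers are now clear of the block, whose near side face is at rows 318–337. The TCP is low, at z = 0.025. I'll push again.

Request:
drive_tool(plan=[[0.3,0,-0.3,0,0],[0.3,0,-0.3,0,0],[0.3,0,-0.2,0,0],[0.3,0,-0.1,0,0],[0.3,0,-0.1,0,0]])

```text
t: 8.83
ee_pos: [0.5716, 0.0671, 0.0264]
tcp_rot: [0.0, 0.707, 0.707, 0.0]
force: [0.1, 0.0, -0.1]
opening: 0.0556
grasp_force: 0.0
```

Request:
drive_tool(plan=[[0.3,0,-0.1,0,0],[0.3,0,-0.1,0,0],[0.3,0,-0.1,0,0],[0.3,0,0,0,0]])

```text
t: 9.17
ee_pos: [0.5716, 0.0645, 0.0265]
tcp_rot: [-0.001, 0.707, 0.707, 0.002]
force: [1.1, 13.2, 0.1]
opening: 0.0553
grasp_force: 6.5
```

Request:
drive_tool(plan=[[0.3,0,0.4,0,0],[0.3,0,0,1,0],[0.3,0,0,1,0],[0.3,0,0,1,0],[0.3,0,0,1,0]])

```text
t: 9.58
ee_pos: [0.5713, 0.07, 0.1071]
tcp_rot: [-0.0, 0.707, 0.707, -0.0]
force: [-0.3, 0.2, -0.2]
opening: 0.0553
grasp_force: 0.0
```

Request:
drive_tool(plan=[[0.3,0.34,-0.32,0,-0.0385],[0.3,0.34,-0.32,0,-0.0385],[0.3,0.34,-0.32,0,-0.0385],[0.3,0.34,-0.32,0,-0.0385],[0.3,0.34,-0.32,0,-0.0385]])

```text
t: 10.0
ee_pos: [0.6058, 0.0377, 0.1064]
tcp_rot: [0.0, 0.887, 0.462, -0.0]
force: [0.6, 0.6, -0.3]
opening: 0.0555
grasp_force: 0.0
```

Request:
drive_tool(plan=[[0.3,0.34,-0.32,0,-0.0385],[0.3,0.34,-0.32,0,-0.0385],[0.3,0.34,-0.32,0,-0.0385],[0.3,0.34,-0.32,0,-0.0385],[0.3,0.34,-0.32,0,-0.0385]])

```text
t: 10.42
ee_pos: [0.6397, 0.0057, 0.1063]
tcp_rot: [0.0, 0.984, 0.177, -0.0]
force: [0.5, -0.1, -0.0]
opening: 0.0554
grasp_force: 0.0
```

Request:
drive_tool(plan=[[0.3,0.34,-0.32,0,-0.0385],[0.3,0.34,-0.32,0,-0.0385],[0.3,0.34,-0.32,0,-0.0385],[0.3,0,0,0,0]])

```text
t: 10.75
ee_pos: [0.6608, -0.0145, 0.1062]
tcp_rot: [0.0, 1.0, -0.003, 0.0]
force: [-1.1, 0.2, -0.3]
opening: 0.0558
grasp_force: 0.0
```

Request:
drive_tool(plan=[[0.3,0,0,-1,0],[0.3,0,0,-1,0],[0.3,0,0,-1,0],[0.3,0,0,-0.9,0],[0.3,0,0,0,0]])

```text
t: 11.17
ee_pos: [0.6569, -0.0125, 0.0242]
tcp_rot: [-0.0, 1.0, 0.001, -0.004]
force: [-0.3, 0.1, -1.0]
opening: 0.0553
grasp_force: 0.0
```

Request:
drive_tool(plan=[[0.3,-0.4,0,0,0],[0.3,-0.4,0,0,0],[0.3,-0.4,0,0,0],[0.3,-0.2,0,0,0],[0.3,-0.1,0,0,0]])

```text
t: 11.58
ee_pos: [0.6297, -0.0131, 0.0293]
tcp_rot: [0.0, 1.0, 0.0, 0.0]
force: [-0.0, -0.1, -0.1]
opening: 0.0554
grasp_force: 0.0
```

Request:
drive_tool(plan=[[0.3,-0.1,0,0,0],[0.3,-0.1,0,0,0],[0.3,0,0,0,0]])

```text
t: 11.83
ee_pos: [0.6289, -0.0132, 0.0297]
tcp_rot: [0.0, 1.0, -0.0, 0.004]
force: [7.3, 1.5, -0.4]
opening: 0.0555
grasp_force: 3.6
```

The block is home in both directions, with 13 N at y = 0.0645 and 7 N at x = 0.6289, matching the earlier contact. I'll move over to the magnifier.

Request:
drive_tool(plan=[[0.3,0.6,0,0,0],[0.6,0,0,1,0],[0.6,0,0,1,0],[0.6,0,0,1,0],[0.6,0,0,1,0]])

```text
t: 12.25
ee_pos: [0.638, -0.0133, 0.1093]
tcp_rot: [0.0, 1.0, -0.0, -0.0]
force: [0.2, -0.1, 0.5]
opening: 0.0683
grasp_force: 0.0
```

Request:
drive_tool(plan=[[0.6,-0.5,0.98,0.4,-0.0075],[0.6,-0.5,0.98,0.4,-0.0075],[0.6,-0.5,0.98,0.4,-0.0075],[0.6,-0.5,0.98,0.4,-0.0075],[0.6,-0.5,0.98,0.4,-0.0075]])

```text
t: 12.67
ee_pos: [0.5875, 0.0855, 0.149]
tcp_rot: [0.0, 0.998, -0.06, 0.0]
force: [0.4, -0.9, 0.2]
opening: 0.0684
grasp_force: 0.0
```

Request:
drive_tool(plan=[[0.6,-0.5,0.98,0.4,-0.0075],[0.6,-0.5,0.98,0.4,-0.0075],[0.6,-0.5,0.98,0.4,-0.0075],[0.6,-0.5,0.98,0.4,-0.0075],[0.6,-0.5,0.98,0.4,-0.0075]])

```text
t: 13.08
ee_pos: [0.5374, 0.1836, 0.1891]
tcp_rot: [0.0, 0.993, -0.118, 0.0]
force: [0.1, -0.4, -0.0]
opening: 0.068
grasp_force: 0.0
```

Request:
drive_tool(plan=[[0.6,-0.5,0.98,0.4,-0.0075],[0.6,-0.5,0.98,0.4,-0.0075],[0.6,-0.5,0.98,0.4,-0.0075],[0.6,-0.5,0.98,0.4,-0.0075],[0.6,-0.5,0.98,0.4,-0.0075]])

```text
t: 13.5
ee_pos: [0.4874, 0.2817, 0.2291]
tcp_rot: [-0.0, 0.984, -0.177, 0.0]
force: [0.1, 0.8, -0.5]
opening: 0.0683
grasp_force: 0.0
```

Request:
drive_tool(plan=[[0.6,-0.5,0.98,0,-0.0075],[0.6,-0.5,0.98,0,-0.0075],[0.6,-0.5,0.98,0,-0.0075],[0.6,-0.5,0.9,0,-0.0075],[0.6,0,0,0,0]])

```text
t: 13.92
ee_pos: [0.4461, 0.3604, 0.2286]
tcp_rot: [-0.001, 0.975, -0.221, -0.0]
force: [-0.9, -0.5, -0.3]
opening: 0.0683
grasp_force: 0.0
```

Run:
```python
from h import *
grab('top','top2'); d=grab('wrist','w4'); o=r.get_obs(); print(o['t'],o['ee_pos'],o['tcp_rot'],o['joint_pos'])
```

```text
14.0167 [0.4476668  0.35790741 0.22848476] [ 1.24646216e-04  9.75202839e-01 -2.21312845e-01  1.79913656e-04] [ 5.40963259e-01  4.43399494e-01  1.41471371e+00 -4.47299470e-04
  1.28339217e+00  2.55820736e+00]
```

View pics/w4.png

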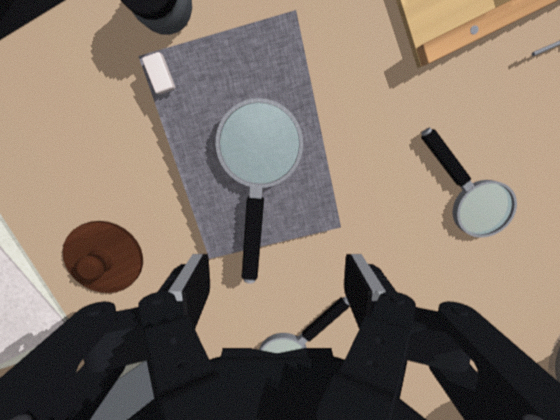

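The magnifier shows its lens at (259,143) and its handle running from (255,197) to (250,280), overhanging the book's near edge. The small decoys are at (485,208) and (285,345), clear of the grip.

Run:
```python
from h import *
d=load('w4')
hsv=cv2.cvtColor(d['pixels'],cv2.COLOR_RGB2HSV)
m=cv2.inRange(hsv,(0,0,0),(180,255,55)); m[:194]=0;m[282:]=0;m[:,:235]=0;m[:,272:]=0
R=cv2.minAreaRect(np.argwhere(m)[:,::-1].astype(np.float32));b=cv2.boxPoints(R);print(R)
P=np.array([w(d,*q,.030)[:2] for q in b]);print(P.round(4))
L=w(d,259,143,.028);print('lens',L.round(4), 'width',w(d,216,143,.021)-w(d,303,143,.021))
b=b[np.argsort(b[:,1])];A=w(d,*b[:2].mean(0),.03);B=w(d,*b[2:].mean(0),.03)
v=(A-B)[:2];L2=np.linalg.norm(v);v/=L2;print(A,B,L2,'ang',np.degrees(np.arctan2(v[1],v[0])),'grip',B[:2]+v*.08,L[:2]-v*.085)
vl=L[:2]-B[:2];print('ang lens-end',np.degrees(np.arctan2(vl[1],vl[0])),np.linalg.norm(vl))
print('book edge',w(d,207,259,.014),w(d,340,227,.014))
```

```text
((251.67567443847656, 237.55406188964844), (17.304716110229492, 82.2572021484375), 4.573920726776123)
[[0.3653 0.4478]
 [0.4543 0.3928]
 [0.4443 0.3759]
 [0.3544 0.4294]]
lens [0.5004 0.3538 0.028 ] width [0.04175206 0.08703745 0.        ]
[0.44929615 0.38436345 0.03      ] [0.35988646 0.43859768 0.03      ] 0.10457267179357455 ang -31.240205985601104 grip [0.4282865  0.39710751] [0.42774824 0.39785581]
ang lens-end -31.114326336792235 0.16415209368396003
book edge [0.3999227  0.47870378 0.014     ] [0.36680419 0.31027291 0.014     ]
```

Request:
drive_tool(plan=[[0.2,-0.2,0.4,-0.5,-0.008],[0.2,-0.2,0.4,-0.8,-0.008],[0.2,-0.2,0.4,-0.8,-0.008],[0.2,-0.2,0.4,-0.8,-0.007],[0.2,-0.19,0.38,-0.8,0]])

```text
t: 14.43
ee_pos: [0.4288, 0.3964, 0.1538]
tcp_rot: [0.0, 0.963, -0.271, 0.0]
force: [0.5, -0.4, 0.3]
opening: 0.0512
grasp_force: 0.0
```

Request:
drive_tool(plan=[[0.2,0,0,-1,0],[0.2,0,0,-1,0],[0.2,0,0,-1,0],[0.2,0,0,-1,0],[0.2,0,0,0,0]])

```text
t: 14.85
ee_pos: [0.427, 0.3947, 0.0706]
tcp_rot: [0.003, 0.963, -0.27, -0.002]
force: [-0.6, -0.6, -0.8]
opening: 0.0514
grasp_force: 0.0
```

Run:
```python
from h import *
d=grab('wrist','w5'); o=r.get_obs(); print(o['t'],o['ee_pos'],o['tcp_rot'],o['joint_pos'])
```

```text
14.9 [0.42780697 0.39545497 0.07271882] [ 0.00183263  0.96283954 -0.27006477 -0.0012983 ] [ 6.14756312e-01  6.29926186e-01  1.56557451e+00 -3.65222080e-04
  9.50573978e-01  2.73268759e+00]
```

View pics/w5.png

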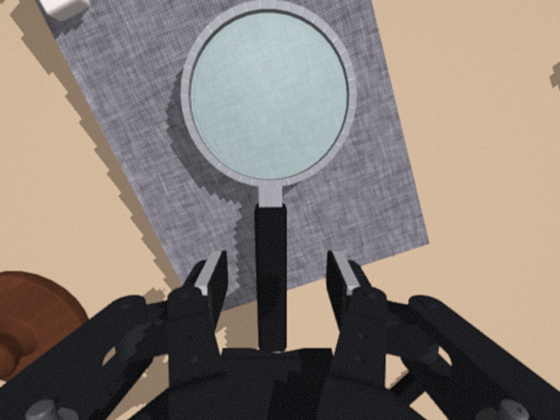

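The handle lies square between the open fingers at column ~271. The finger midpoint is about 277, so a small sideways correction is due.

Run:
```python
from h import *
d=load('w5');o=r.get_obs()
q=[w(d,u,v,.03)[:2] for u,v in [(271,208),(271,340)]]; lens=w(d,269,94,.028)[:2]
v=q[0]-q[1];v/=np.linalg.norm(v);n=np.array([-v[1],v[0]])
print(q,lens,np.degrees(np.arctan2(v[1],v[0])),(q[0]-o['ee_pos'][:2])@n,(o['ee_pos'][:2]-lens)@v, n)
```

```text
[array([0.44734099, 0.3850928 ]), array([0.36750827, 0.43448878])] [0.50187328 0.35264589] -31.74688406597066 0.0014663792867979798 -0.08550932001451794 [0.52616768 0.85038084]
```

Request:
drive_tool(plan=[[0.2,0.04,0.07,-0.6,0],[0.2,0,0,-0.5,0],[0.2,0,0,-0.4,0],[0.2,0,0,-0.3,0],[0.2,0,0,-0.1,0]])

```text
t: 15.32
ee_pos: [0.4285, 0.3982, 0.0353]
tcp_rot: [0.001, 0.963, -0.27, -0.0]
force: [0.1, -0.3, -0.4]
opening: 0.0513
grasp_force: 0.0
```

Request:
drive_tool(plan=[[0.2,0,0,-0.1,0],[0.2,0,0,-0.1,0],[0.2,0,0,-0.1,0],[0.2,0,0,0,0]])

```text
t: 15.65
ee_pos: [0.4289, 0.3985, 0.0302]
tcp_rot: [0.0, 0.963, -0.27, -0.0]
force: [-0.6, -0.9, 0.3]
opening: 0.0511
grasp_force: 0.0
```

Request:
drive_tool(plan=[[0.0,0,0,-0.08,0],[-0.4,0,0,0,0],[-1,0,0,0,0],[-1,0,0,0,0],[-1,0,0,0,0]], grip_force=40)

```text
t: 16.07
ee_pos: [0.429, 0.3986, 0.0289]
tcp_rot: [-0.0, 0.963, -0.27, 0.0]
force: [-0.9, 0.3, 1.1]
opening: 0.019
grasp_force: 40.0
```

Request:
drive_tool(plan=[[-1,0,0,0,0],[-1,0,0,0,0],[-1,0,0,0,0]])

```text
t: 16.32
ee_pos: [0.429, 0.3986, 0.029]
tcp_rot: [-0.0, 0.963, -0.27, 0.0]
force: [0.9, -0.2, 2.1]
opening: 0.0191
grasp_force: 40.1
```

Request:
drive_tool(plan=[[-1,0,0,0.1,0],[-1,0,0,0.2,0],[-1,0,0,0.4,0],[-1,0,0,0.5,0],[-1,0,0,0.6,0]], grip_force=60)

```text
t: 16.73
ee_pos: [0.4287, 0.3983, 0.0653]
tcp_rot: [0.0, 0.963, -0.27, -0.0]
force: [-0.9, 0.8, -1.3]
opening: 0.0183
grasp_force: 58.7
```

Request:
drive_tool(plan=[[-1,0,0,0.7,0],[-1,0,0,0.7,0],[-1,0,0,0.7,0],[-1,0,0,0.4,0],[-1,0,0,0.1,0]])

```text
t: 17.15
ee_pos: [0.4297, 0.3991, 0.119]
tcp_rot: [-0.001, 0.963, -0.27, 0.001]
force: [0.1, 0.8, -2.0]
opening: 0.0182
grasp_force: 58.7
```

Run:
```python
from h import *
d=grab('wrist','w6'); o=r.get_obs(); print(o['t'],o['ee_pos'],o['force'],o['wrist_torque'],o['grasp_force'],o['opening'])
z=load('w5')
```

```text
17.2 [0.42941286 0.39886255 0.11828257] [ 0.86312165  0.14122668 -1.26743281] [0.0287172  0.00166223 0.02938699] 58.69550406932831 0.01860874110898621
```

View pics/w6.png

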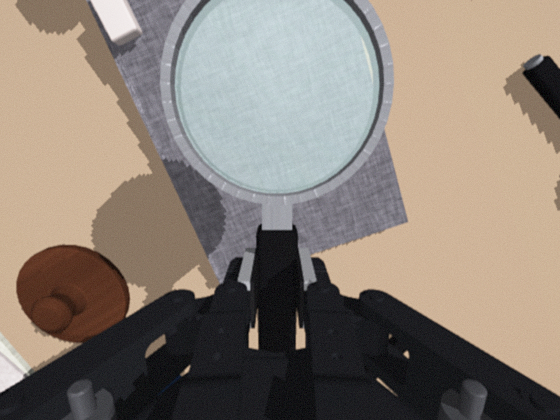

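The magnifier is held straight and looks level: lens centre about (277,84), handle in the pads at (277,290). I'll carry it smoothly over to the block.

Request:
drive_tool(plan=[[-1,0.13,-0.3,0,0],[-1,0.13,-0.5,0,0],[-1,0.13,-0.7,0,0],[-1,0.13,-0.8,0,0],[-1,0.13,-0.9,0,0]])

```text
t: 17.62
ee_pos: [0.4418, 0.3326, 0.1159]
tcp_rot: [0.001, 0.963, -0.27, -0.001]
force: [-0.0, -0.1, -1.4]
opening: 0.0184
grasp_force: 58.7
```

Request:
drive_tool(plan=[[-1,0.13,-0.9,0,0],[-1,0.13,-0.9,0,0],[-1,0.13,-0.9,0,0],[-1,0.13,-0.9,0,0],[-1,0.13,-0.9,0,0]])

```text
t: 18.03
ee_pos: [0.4546, 0.2421, 0.1161]
tcp_rot: [0.001, 0.963, -0.27, -0.001]
force: [0.6, 0.3, -1.4]
opening: 0.0184
grasp_force: 58.7
```

Request:
drive_tool(plan=[[-1,0.13,-0.9,0,0],[-1,0.13,-0.9,0,0],[-1,0.13,-0.9,0,0],[-1,0.13,-0.9,0,0],[-1,0.13,-0.9,0,0]])

```text
t: 18.45
ee_pos: [0.4673, 0.1523, 0.1162]
tcp_rot: [0.0, 0.963, -0.27, -0.001]
force: [-0.2, 0.3, -2.3]
opening: 0.0183
grasp_force: 58.7
```

Request:
drive_tool(plan=[[-1,0.13,-0.9,0,0],[-1,0.13,-0.9,0,0],[-1,0.13,-0.8,0,0],[-1,0.13,-0.7,0,0],[-1,0.13,-0.6,0,0]])

```text
t: 18.87
ee_pos: [0.4801, 0.0742, 0.1162]
tcp_rot: [0.0, 0.963, -0.27, -0.001]
force: [-0.4, 0.7, -2.4]
opening: 0.0185
grasp_force: 58.7
```

Request:
drive_tool(plan=[[-1,0.13,-0.6,0,0],[-1,0.13,-0.5,0,0],[-1,0.13,-0.4,0,0],[-1,0.13,-0.3,0,0],[-1,0.13,-0.2,0,0]])

```text
t: 19.28
ee_pos: [0.4941, 0.0357, 0.1166]
tcp_rot: [0.0, 0.963, -0.27, -0.0]
force: [0.2, -1.2, -2.1]
opening: 0.0185
grasp_force: 58.7
```

Request:
drive_tool(plan=[[-1,0,-0.1,0,0],[-1,0,0,0,0],[-1,0,0,0,0],[-1,0,0,0,0]])

```text
t: 19.62
ee_pos: [0.4937, 0.035, 0.1167]
tcp_rot: [0.0, 0.963, -0.269, -0.0]
force: [0.2, -0.5, -1.3]
opening: 0.0182
grasp_force: 58.7
```

Run:
```python
from h import *
ims=[]
for n in ['scene','top','wrist']:
    d=grab(n,'f_'+n); ims.append(d['pixels'])
o=r.get_obs(); print(o['t'],o['ee_pos'],o['force'],o['grasp_force'],o['opening'],abs(o['joint_velocities']).max())
a=cv2.resize(ims[0][200:320,220:380],(400,300),interpolation=cv2.INTER_CUBIC)
b=cv2.resize(ims[1][120:220,200:333],(400,300),interpolation=cv2.INTER_CUBIC)
c=cv2.resize(ims[2],(400,300))
z=np.vstack([np.hstack([a,b]),np.hstack([c,c*0])]);cv2.imwrite('pics/f.png',z[:,:,::-1])
```

```text
19.7667 [0.49379355 0.03485732 0.11672983] [-0.03549266 -0.46192869 -0.69930594] 58.7188982963562 0.018886739213556155 0.002655418802990509
```

View pics/f.png

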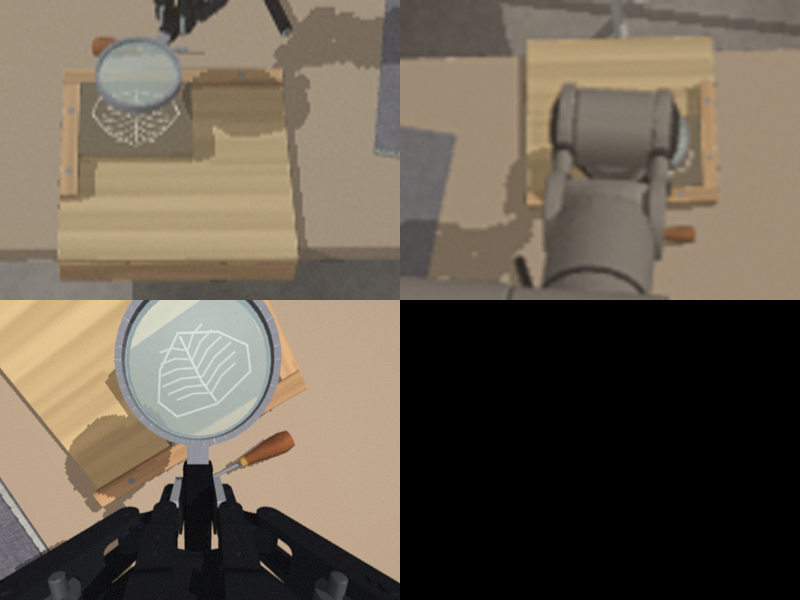

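The scene crop shows the block tight in the corner, with its free edges at crop (80,158)–(192,158), and the lens at crop (138,74). The wrist view (lower left) shows the leaf seen through the lens. I'll check the positions numerically.

Run:
```python
from h import *
s=load('f_scene');k=load('f_wrist')
print('lens scene',w(s,275.2,229.6,.110),'wrist',w(k,277,82.6,.110))
print('lens size z', 'scene',w(s,275.2-17.2,229.6,.108)-w(s,275.2+17.2,229.6,.108))
print('block far L,R',w(s,220+80/2.5,200+158/2.5,.028),w(s,220+192/2.5,200+158/2.5,.028))
print('tilt: wrist top/bottom', w(k,277,204-0,.110))
```

```text
lens scene [ 0.56786933 -0.00717452  0.11      ] wrist [ 0.56782318 -0.01113079  0.11      ]
lens size z scene [-0.00058429 -0.09460391  0.        ]
block far L,R [ 0.62483125 -0.0726483   0.028     ] [0.62567394 0.05313971 0.028     ]
tilt: wrist top/bottom [0.52242798 0.0165191  0.11      ]
```

```bash
python3 -c "
from bench import r
print(r.finish_job())"
```

```text
the job is handed in; nothing more can be done
None
```

I handed the job in at about 20 s with the block pushed home against both fences and the magnifier held over it; no verdict came back. By camera, the lens is within about 5 mm of the block's centre and, by the arm's height, about 80 mm above its face. I touched none of the bystanders, but did not measure them again.

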